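# Stamp the sample tile on the sloping stamping stand

### The job

Lay the loose sample tile flat and straight on the white outline of the sloping blue cradle, lower end up to the ledge and bare end uppermost under the stamp, and let go of it. Then press the red cap fully home until it bottoms on its stop, hold it there for a moment, and let it spring fully back up, leaving the tile in the cradle. Leave all the other things where they stand.

Things in the scene. Friction and masses are not known exactly. Their poses are not given: they have to be found in the camera images.
- tile_center (a point): Centre (half-way up) of the loose terracotta-coloured sample tile, a flat bar 180 long (x) x 50 wide (y) x 12 mm thick (z), about 0.2 kg, lying flat at the start, bare end roughly towards the robot. Its +x half is bare; the -x half carries three glaze bands (blue, green, white). Hold it across the width on the banded half, about 35 mm from the centre, to keep clear of the stamp.
- tile_bare (a point): Point in the middle of the tile's bare half, 55 mm from the tile's centre along its +x, half-way up.
- tile: The same tile; origin at the centre of its underside, axes as for its centre.
- cradle: Blue bed of the fixed stamping stand, sloping 30 degrees and facing roughly away from the robot (low edge far, high edge near). Origin: on the bed's surface, middle of its low edge, inner face of the ledge; x up the slope, y across, z square out of the bed. 110 wide, 208 mm up the slope. White outline 180 x 52 mm from x = 0 on the centre line: the tile's place. Aluminium ledge at x -7 to 0, 90 mm wide, 6 mm above the bed.
- overarm_edge (a point): Middle of the lower front edge of the aluminium arm over the bed, cradle x = 118, z = 56 mm. The arm (50 wide, z 56 to 78 mm) runs up the slope to a column at x = 189 to 211 mm. The stamp hangs below it, so the tile goes in over the ledge, up the slope and under the stamp, then down; it cannot be lowered straight in. The lower 110 mm of the bed is open above.
- lamp_edge (a point): Middle of the lower front edge of a fixed level black lamp bar, 120 wide, 40 deep, 16 mm high, top 312 mm above the table, reaching from here towards the robot on a thin post at the stand's near corner. It starts 28 mm beyond the cap's centre (uphill) and 85 mm above it, so a vertical hand over the cap would hit it: press along the plunger's own axis, 30 degrees from vertical.
- stamp_cap (a point): Centre of the flat top of the round red cap (40 mm across the top, 44 widest, 16 high) of the sprung stamp; its z axis points up along the plunger, square to the bed at cradle x = 145 mm, y = 0. At rest the cap's top is 120 mm above the bed and the stamp's 36 x 36 mm rubber face 36 mm, so 24 mm above a tile in the cradle. 26 mm free between cap and arm.
- plunger (a joint): Stroke of the stamp in m, along the plunger's axis towards the bed: 0 fully up (sprung back), 0.024 fully home against its stop, where the rubber face just touches the tile. The spring needs about 2.5 N to start and 8 N at the stop; it returns by itself.
- mug: White mug, 76 mm wide, 85 mm high, standing on the blue banding wheel (190 mm across, 46 mm high, fixed), which stands on the other side of the tile from the stand. A bystander; origin as it lies, at the middle of its underside.
- bowl: Terracotta bowl 110 mm wide, 50 mm high, beyond the tile. A bystander; origin as it lies, at the middle of its underside.
- jar: Amber jar 60 mm wide, 85 mm high, beyond the tile. A bystander; origin as it lies, at the middle of its underside.
- brush: Brush 190 mm long lying on the robot's left. A bystander; origin as it lies, at the middle of its underside.
- cup: Plaster cup 70 mm wide, 70 mm high, on the robot's right. A bystander; origin as it lies, at the middle of its underside.
- weight: Steel weight 60 mm wide, 45 mm high, on the robot's right. A bystander; origin as it lies, at the middle of its underside.
Mind the look-alikes: they are no part of the job. Leave any purple or yellow look-alike of the tile alone.

How it is judged:
On the way, in this order (a step that is already met when the one before it is completed fails the run):
1. the tile lies in the cradle, bare end uppermost, let go (x of tile_center in the frame of cradle between 0.084 and 0.102 m and y of tile_center in the frame of cradle between -0.01 and 0.01 m and z of tile_center in the frame of cradle between 0.002 and 0.01 m and x of tile_bare in the frame of cradle above 0.12 m and angle between the x axis of tile_center and the x axis of cradle, either way round below 0.14 rad and contact force between the fingers and tile below 0.1 N), for 0.2 s.
2. the stamp is pressed home against its stop with the tile under it (x of tile_center in the frame of cradle between 0.084 and 0.102 m and y of tile_center in the frame of cradle between -0.01 and 0.01 m and z of tile_center in the frame of cradle between 0.002 and 0.01 m and x of tile_bare in the frame of cradle above 0.12 m and angle between the x axis of tile_center and the x axis of cradle, either way round below 0.14 rad and value of joint plunger above 0.0225 m), for 0.2 s.
At the end, for the whole second after the job is handed in: The stamp has sprung back to within 2 mm of fully up; the tile rests, released, flat in the cradle with its bare half uppermost, its lower end no more than 12 mm up the slope from the ledge, its centre line within 10 mm of the cradle's and straight within 8 degrees (all of step 1 and value of joint plunger below 0.002 m and linear speed of tile below 0.02 m/s); the robot touches nothing.
It fails at once if one of the bystanders is moved more than 30 mm (distance of any of mug, bowl, jar, brush, cup, weight from where it was at the start of the episode above 0.03 m).
It also fails if it takes over 64 s, if anything falls off the work surface, if the arm or the gripper's body presses on something with over 40 N, if the wrist force passes 120 N, or if a joint passes its speed limit or range.

### The arm

A 7-joint arm with a two-finger parallel gripper is mounted at the origin on the work surface. World frame = base frame: x ahead of the robot, y to its left, z up, the work surface at z = 0. Lengths are in m, angles in rad, forces in N, time in s.
With the tool pointing down it reaches from about 0.35 to 0.9 m from the base axis. Payload 8.1 kg.
Tool frame: the origin (TCP) lies on the centre line of the jaws, within the pads' length; the fingertips stand 19 mm ahead of it and the grasp point (between the pads) is the TCP (arm.tip_reach is the distance from the TCP to the fingertips, in m); z points along the fingers, y is the line along which they close (so a half turn about z gives the same grasp; the last joint's range is limited). The gripper opens to 92 mm and grips with 3 to 60 N. Pads are 19 mm wide; open, the fingers measure 130 mm over their backs; the gripper's body (75 mm by 190 mm) begins 47 mm behind the grasp point.
Start: joints at [-1.388, 0.434, 0.025, 1.573, -0.012, 1.134, -0.075], TCP at [0.176, 0.6, 0.246] pointing down, gripper open.
Joint ranges: [-2.62, 2.62], [-0.44, 2.09], [-1.27, 1.32], [0.08, 2.57], [-1.32, 4.46], [0.12, 2], [-2.74, 2.74]. Speed limits (rad/s): [2.22, 2.22, 3.01, 3.01, 3.14, 3.14, 3.14].

### API

Orientations are given as a rotation vector (axis times angle).
In Python, from cell import arm gives the robot as it stands.
- The arm moves only by the tool arm_command, never from a script. Its argument "targets" is a list that holds one entry, the list of rows, each a list of 6 numbers: the shift along the tool's x, y, z in m, then the turn, a rotation vector about the tool's x, y, z in rad. A call has 1 to 10 rows; each row shifts and turns the commanded pose from where the row before left it, along the tool's axes as they then stand; what a row does not reach is not made up. A row lasts 1/8 s, in which the tool goes at most 62.5 mm and 10.7 degrees, less where a joint would pass 70% of its speed; a pose out of reach is approached as far as the arm can. A call with a gripper value outside its range is refused whole. "jaw" is the finger opening in m, from 0 to 0.0918, set as the call begins (left out, the last holds). The fingers move at their own pace and stop on an object; "newtons" is the grip in N (left out, the last holds). Time passes only in rows, so rows that do not move let the fingers close. It gives the time, the measured TCP pose, the force, the opening and the grip force at its end, in the units of the state.
- arm.observe(): the state, without advancing time (a new reading comes with each control period).
- arm.get_image(name): name is "side" or "top" or "wrist"; returns a dict with "pixels" (480x640x3 uint8, red, green, blue), "z_map" (480x640 float32, m along the optical axis (not along the pixel's ray), 0 where there is no reading), "fx", "fy", "cx", "cy" (pixels), "dist" ([k1, k2, p1, p2, k3] as OpenCV has them; the pictures are not rectified), "xyz" and "rotation" of the camera in the world; the wrist camera has in their place "T_tool_cam" (4x4, takes a point from camera to tool coordinates, whose origin is the TCP and whose axes are the flange's). Camera axes: x right, y down, z forward; pixel columns grow to the right and rows downward; lengths in m; the calibration is good to about 2 mm. A picture is of the moment at which its call begins: read the wrist's pose just before it.
- arm.sign_off(): hands the job in; it is judged then, once.
The state is a dict: "clock": time; "joints": joint angles; "dq": joint speeds; "joint_efforts": joint torques, N m; "position": TCP position; "ee_rot": TCP orientation; "force": force on the tool from outside, world axes, zero at the start; "ft_torque": the same for the moment, N m; "width": opening from 0.0 (shut) to 1.0 (fully open); "gripper_force": force on a finger pad.
Only numpy, scipy, OpenCV 4.12 (cv2) and the standard library are available. Lean on these libraries where they do the work, as an engineer would, in place of code of your own. Each camera call takes 0.05 s, during which the arm holds its last target. There are 200 camera calls.

## Working session

There is one attempt and no reset: what is moved stays moved. The work goes in short steps, Python scripts to look and compute and a tool call to move; the robot and the scene stay as the last step left them, time stands still between calls to the robot, and variables do not carry over. Pictures are saved under pics/ and viewed, at most 10 in all, crops included, and the job is handed in when it is done.

Besides the shell and the picture viewer there is one more tool, called after "Request:" as name(argument=value, ...) on one line, values as JSON. arm_command: Moves the arm, as the interface text tells. Its arguments: {"type":"object","properties":{"targets":{"type":"array","items":{"type":"array","items":{"type":"array","items":{"type":"number"}}}},"jaw":{"type":"number"},"newtons":{"type":"number"}},"required":["targets"]}

```bash
ls; mkdir -p pics
cat > h.py <<'E'
import numpy as np, cv2, pickle
from scipy.spatial.transform import Rotation as R
from cell import arm
def shot(n):
    s=arm.observe(); im=arm.get_image(n)
    if 'xyz' in im:
        Rm=np.array(im['rotation']); 
        if Rm.shape!=(3,3): Rm=R.from_rotvec(Rm).as_matrix()
        T=np.eye(4);T[:3,:3]=Rm;T[:3,3]=im['xyz']
    else:
        A=np.eye(4);A[:3,:3]=R.from_rotvec(s['ee_rot']).as_matrix();A[:3,3]=s['position']
        T=A@np.array(im['T_tool_cam'])
    im['T']=T; pickle.dump(im,open(f'pics/{n}.pkl','wb')); return im
def load(n): return pickle.load(open(f'pics/{n}.pkl','rb'))
def cloud(im):
    z=im['z_map']; h,w=z.shape
    u,v=np.meshgrid(np.arange(w),np.arange(h))
    K=np.array([[im['fx'],0,im['cx']],[0,im['fy'],im['cy']],[0,0,1]])
    p=cv2.undistortPoints(np.stack([u,v],-1).reshape(-1,1,2).astype(float),K,np.array(im['dist'],float)).reshape(h,w,2)
    P=np.dstack([p*z[...,None],z]); P=P@im['T'][:3,:3].T+im['T'][:3,3]
    P[z<=0]=np.nan; return P
def save(im,f,crop=None,s=1):
    p=im['pixels'][...,::-1]
    if crop: p=p[crop[1]:crop[3],crop[0]:crop[2]]
    cv2.imwrite(f,cv2.resize(p,None,fx=s,fy=s,interpolation=cv2.INTER_CUBIC))
E
python3 - <<'E'
from h import *
s=arm.observe();print(s)
for n in('side','top'):
    im=shot(n);save(im,f'pics/{n}1.png');print(n,im['xyz'],im['rotation'],im['fx'])
E
```

```text
pics
{'clock': 0.0, 'joints': array([-1.38760694,  0.43522835,  0.02498451,  1.57411901, -0.01158142,
        1.13404803, -0.07510459]), 'dq': array([-0.00055364, -0.00163774,  0.00014361,  0.00135568, -0.00117229,
        0.00089829, -0.00092686]), 'joint_efforts': array([-5.47272248e-04, -6.67822838e+01,  9.84715708e-01, -3.14466798e+01,
       -6.07392867e-02,  4.25466523e-02,  1.62010824e-04]), 'position': array([0.17611949, 0.59913932, 0.24493331]), 'ee_rot': array([-4.47501321e-01, -3.10949004e+00,  2.60239236e-03]), 'force': array([ 0.56618201, -0.80754914, -0.74072002]), 'ft_torque': array([-0.01637664,  0.00043337,  0.07039197]), 'gripper_force': 0.0, 'width': 0.9981412862507035}
side [ 0.15670858 -0.95962053  0.89569089] [-2.18546593  0.41339019 -0.23079862] 463.36783240453695
top [ 0.39142689 -0.06435246  1.70702452] [-2.2061634   2.14191701 -0.10180086] 497.4216852149836
```

View pics/top1.png

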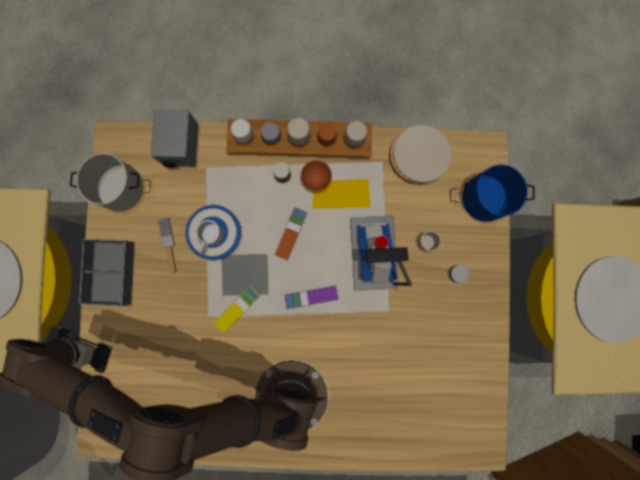

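View pics/side1.png

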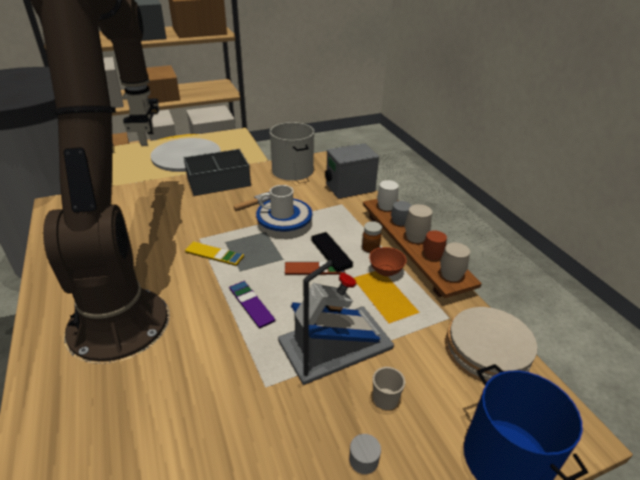

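The top view shows these candidates: a terracotta bar at (291,233) with bands at its far end, a yellow banded bar at (237,309), a purple one at (312,297), and a yellow sheet at (340,193). The terracotta bar fits the description. The stand is at (375,250), with its red cap at (381,242) and the lamp at (382,255). I'll check the choice in one crop and measure.

Run:
```python
from h import *
im=load('top');save(im,'pics/crop1.png',(255,185,425,305),4.5)
P=cloud(im);hsv=cv2.cvtColor(im['pixels'],cv2.COLOR_RGB2HSV)
def st(name,m):
    q=P[m&np.isfinite(P[...,2])];print(name,len(q),np.median(q,0).round(4),q.min(0).round(3),q.max(0).round(3))
    return q
box=lambda a,b,c,d:(np.add.outer(np.zeros(480),np.arange(640))>=a)&(np.add.outer(np.zeros(480),np.arange(640))<=c)&(np.add.outer(np.arange(480),np.zeros(640))>=b)&(np.add.outer(np.arange(480),np.zeros(640))<=d)
H,S,V=[hsv[...,i].astype(int) for i in range(3)]
q=st('tile',box(270,200,315,265)&(P[...,2]>0.006)&(P[...,2]<.03))
r=cv2.minAreaRect((q[:,:2]*1000).astype(np.float32));print(r)
st('terr',box(270,200,310,265)&(S>120)&(H<15))
st('cap',box(370,230,395,250)&(S>150)&((H<8)|(H>172)))
st('lamp',box(345,240,412,290)&(P[...,2]>.28))
b=st('blue',box(345,215,405,290)&(S>120)&(H>100)&(H<125))
# plane fit
A=np.c_[b[:,:2],np.ones(len(b))];
for _ in range(5):
    c=np.linalg.lstsq(A,b[:,2],rcond=None)[0];e=b[:,2]-A@c;k=abs(e)<.006;A=A[k];b=b[k]
print('plane',c,len(b),np.degrees(np.arctan(np.hypot(*c[:2]))),np.degrees(np.arctan2(c[1],c[0])))
```

```text
tile 905 [0.5556 0.0151 0.0111] [ 0.445 -0.066  0.006] [0.673 0.092 0.023]
((558.008544921875, 11.038017272949219), (224.3319854736328, 155.46893310546875), 1.899531364440918)
terr 370 [0.5175 0.0306 0.0122] [ 0.469 -0.005 -0.001] [0.569 0.065 0.023]
cap 131 [ 0.5164 -0.2646  0.2144] [ 0.491 -0.285  0.199] [ 0.536 -0.245  0.315]
lamp 726 [ 0.4692 -0.2796  0.311 ] [ 0.386 -0.341  0.294] [ 0.496 -0.208  0.32 ]
blue 573 [ 0.4844 -0.2304  0.0932] [ 0.401 -0.325  0.017] [ 0.59  -0.208  0.315]
plane [-0.59358834  0.01013129  0.38683818] 208 30.696536767233937 179.022177533334
```

View pics/crop1.png

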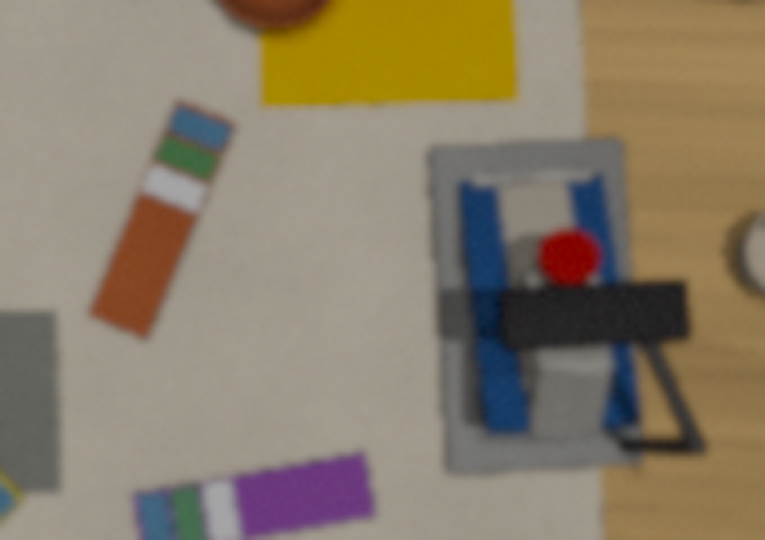

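The crop confirms it: a terracotta bar, with bands at the far end (205,125) and the bare end nearest the robot at (120,320). Next I'll work out the poses and the way to a viewpoint.

```bash
cat >> h.py <<'E'
def rays(im,uv):
    K=np.array([[im['fx'],0,im['cx']],[0,im['fy'],im['cy']],[0,0,1]])
    p=cv2.undistortPoints(np.array(uv,float).reshape(-1,1,2),K,np.array(im['dist'],float)).reshape(-1,2)
    return np.c_[p,np.ones(len(p))]@im['T'][:3,:3].T, im['T'][:3,3]
def onplane(im,uv,n,d):   # n.p=d
    r,o=rays(im,uv); return o+r*((d-o@n)/(r@n))[:,None]
def rel(Rt,pt,s=None):    # tool-frame shift and turn to a goal pose
    s=s or arm.observe(); Rc=R.from_rotvec(s['ee_rot'])
    print('shift',Rc.inv().apply(np.array(pt)-s['position']).round(4),'turn',(Rc.inv()*Rt).as_rotvec().round(4),'t',round(s['clock'],2),'pos',s['position'].round(4))
E
python3 - <<'E'
from h import *
im=load('top');o=np.array([255,185])
c=np.array([(180,102),(234,125),(148,337),(92,313)])/4.5+o-.4
Q=onplane(im,c,np.array([0,0,1.]),.012);print(Q.round(4),Q.mean(0).round(4))
d=(Q[2]+Q[3]-Q[0]-Q[1]);print('tile yaw',np.arctan2(d[1],d[0]),np.linalg.norm(d)/2)
b=np.array([(430,150),(447,470),(622,142),(640,465)])/4.5+o-.4
B=onplane(im,b,np.array([0,0,1.]),.015);print(B.round(3))
Rc=R.from_rotvec(arm.observe()['ee_rot']);print(Rc.as_matrix().round(3))
w=shot('wrist');print(np.array(w['T_tool_cam']).round(3))
y=np.arctan2(d[1],d[0])
for sgn in(0,np.pi):
  Rt=R.from_euler('z',y+sgn)*R.from_euler('x',np.pi)
  rel(Rt,Q.mean(0)+[0.03,-.02,.25])
E
```

```text
[[ 0.6445  0.0064  0.012 ]
 [ 0.6279 -0.0354  0.012 ]
 [ 0.4641  0.0247  0.012 ]
 [ 0.481   0.0678  0.012 ]] [0.5544 0.0159 0.012 ]
tile yaw 2.7860421235724204 0.1745480384543847
[[ 0.613 -0.185  0.015]
 [ 0.37  -0.204  0.015]
 [ 0.623 -0.332  0.015]
 [ 0.378 -0.35   0.015]]
[[-0.959  0.282 -0.   ]
 [ 0.282  0.959 -0.001]
 [-0.    -0.001 -1.   ]]
[[-0.    -0.962 -0.274  0.074]
 [ 1.     0.    -0.001  0.   ]
 [ 0.001 -0.274  0.962 -0.139]
 [ 0.     0.     0.     1.   ]]
shift [-0.5618 -0.4638 -0.0163] turn [-0.0012  0.0002  0.0697] t 0.15 pos [0.1761 0.5993 0.2451]
shift [-0.5618 -0.4638 -0.0163] turn [-3.0000e-04 -1.9000e-03 -3.0719e+00] t 0.15 pos [0.1761 0.5993 0.2451]
```

Request:
arm_command(targets=[[[-0.04,-0.033,-0.001,0,0,0.005],[-0.04,-0.033,-0.001,0,0,0.005],[-0.04,-0.033,-0.001,0,0,0.005],[-0.04,-0.033,-0.001,0,0,0.005],[-0.04,-0.033,-0.001,0,0,0.005],[-0.04,-0.033,-0.001,0,0,0.005],[-0.04,-0.033,-0.001,0,0,0.005],[-0.04,-0.033,-0.001,0,0,0.005],[-0.04,-0.033,-0.001,0,0,0.005],[-0.04,-0.033,-0.001,0,0,0.005]]], jaw=0.08, newtons=20)

```text
clock: 1.4
position: [0.4578, 0.1624, 0.2558]
ee_rot: [0.525, 3.097, 0.0]
force: [0.5, 0.5, 0.4]
width: 0.87
gripper_force: 0.0
```

Request:
arm_command(targets=[[[-0.04,-0.033,-0.001,0,0,0.005],[-0.04,-0.033,-0.001,0,0,0.005],[-0.04,-0.033,-0.001,0,0,0.005],[-0.03,-0.025,0,0,0,0.005],[-0.01,-0.01,0,0,0,0],[0,0,0,0,0,0],[0,0,0,0,0,0]]])

```text
clock: 2.28
position: [0.5621, -0.0144, 0.2585]
ee_rot: [-0.553, -3.092, -0.001]
force: [-0.3, 1.1, -0.5]
width: 0.872
gripper_force: 0.0
```

Run:
```python
from h import *
im=shot('wrist');save(im,'pics/w1.png')
s=arm.observe();print(s['clock'],s['position'],s['ee_rot'],s['joints'].round(2))
P=cloud(im);hsv=cv2.cvtColor(im['pixels'],cv2.COLOR_RGB2HSV)
m=(P[...,2]>.006)&(P[...,2]<.025)
n,l,stt,c=cv2.connectedComponentsWithStats(m.astype(np.uint8))
for i in range(1,n):
    if stt[i,4]>1500:
        q=P[l==i];r=cv2.minAreaRect((q[:,:2]*1000).astype(np.float32));print(stt[i],r,np.median(q[:,2]))
```

```text
2.325 [ 0.56211874 -0.01438362  0.25865145] [-5.52344385e-01 -3.09201866e+00 -1.26163965e-03] [-0.36  0.33  0.39  1.73 -0.14  1.11  1.29]
[  92    0  138   78 5337] ((346.0172424316406, -85.19660186767578), (51.4106559753418, 124.54701232910156), 11.941580772399902) 0.012556869096197465
[    0    89   179   229 11532] ((491.9786682128906, -231.82199096679688), (245.3089599609375, 80.01078033447266), 4.55163049697876) 0.018448904133552352
[ 315   93   53  179 8926] ((555.032958984375, 18.656204223632812), (50.337974548339844, 179.0845489501953), 69.43628692626953) 0.012442319561522003
[ 293  362   74   35 1740] ((758.0013427734375, -64.90054321289062), (82.56945037841797, 53.37036895751953), 71.20433044433594) 0.013610815255806985
```

View pics/w1.png

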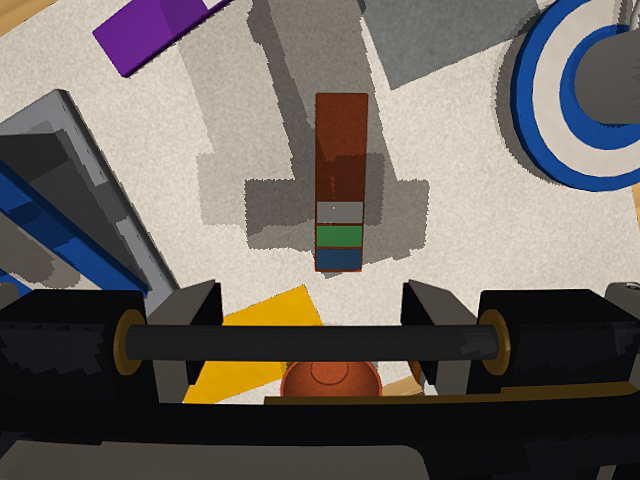

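The wrist view shows the tile at (340,180), bare end towards the robot, with the stand at the left edge. I'll take a look at the stand from the placing orientation first, which also tests that I can reach it.

```bash
cat >> h.py <<'E'
def frame(yaw,sl=np.pi/6):
    h=np.array([np.cos(yaw),np.sin(yaw),0]);z=np.array([0,0,1.])
    u=h*np.cos(sl)+z*np.sin(sl); n=-h*np.sin(sl)+z*np.cos(sl)
    return np.c_[u,np.cross(n,u),n]
FLIP=R.from_euler('x',np.pi)
E
python3 - <<'E'
from h import *
F=frame(np.pi+.079);O=np.array([.581,-.26,.0375])
print(F.round(3))
rel(R.from_matrix(F)*FLIP,O+F@[.04,0,.2])
E
```

```text
[[-0.863  0.079  0.498]
 [-0.068 -0.997  0.039]
 [ 0.5   -0.     0.866]]
shift [-0.1621 -0.1965  0.0277] turn [ 0.114   0.5147 -0.4223] t 2.33 pos [ 0.5621 -0.0144  0.2587]
```

Request:
arm_command(targets=[[[-0.0325,-0.039,0.005,0,0,0],[-0.0325,-0.039,0.005,0,0,0],[-0.0325,-0.039,0.005,0,0,0],[-0.0325,-0.039,0.006,0.02,0.09,-0.074],[0,0,0,0.02,0.09,-0.074],[0,0,0,0.02,0.09,-0.074],[0,0,0,0.02,0.09,-0.074],[0,0,0,0.02,0.09,-0.074],[-0.03,-0.038,0,0.014,0.065,-0.052],[0,0,0,0,0,0]]])

```text
clock: 3.58
position: [0.6582, -0.2454, 0.2182]
ee_rot: [0.101, -2.607, 0.027]
force: [-0.5, 0.4, -0.1]
width: 0.87
gripper_force: 0.0
```

Run:
```python
from h import *
im=shot('wrist');save(im,'pics/w2.png')
s=arm.observe();print(s['clock'],s['position'],s['joints'].round(2))
F=frame(np.pi+.079);O=np.array([.581,-.26,.0375])
rel(R.from_matrix(F)*FLIP,O+F@[.04,0,.2])
```

```text
3.625 [ 0.65812351 -0.24460282  0.22111068] [ 0.08  0.94  0.36  0.87 -0.07  1.86  2.01]
shift [ 0.0158 -0.0093 -0.0019] turn [ 0.0011 -0.0046 -0.0019] t 3.62 pos [ 0.6581 -0.2446  0.2211]
```

View pics/w2.png

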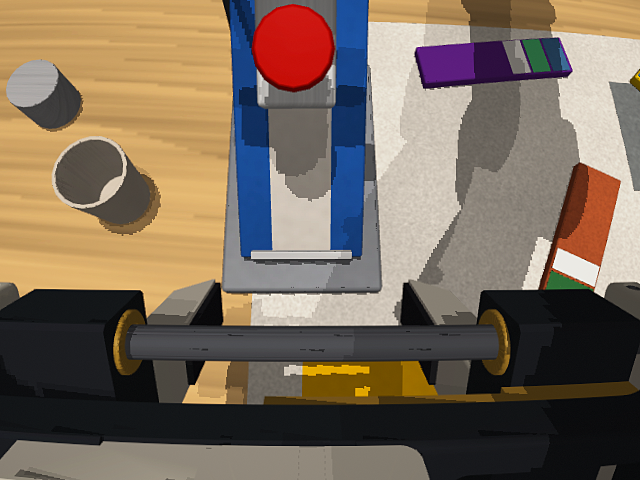

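A good view of the stand: red cap at (293,47), ledge at (301,255), white outline between the blue strips at x = 270 and 331. Next I'll fit the cradle frame.

Run:
```python
from h import *
im=load('wrist');P=cloud(im);hsv=cv2.cvtColor(im['pixels'],cv2.COLOR_RGB2HSV)
H,S,V=[hsv[...,i].astype(int) for i in range(3)]
v,u=np.mgrid[:480,:640]
blue=(u>225)&(u<375)&(v>60)&(v<258)&(S>120)&(H>100)&(H<125)&np.isfinite(P[...,2])
b=P[blue]
for _ in range(6):
    c=b.mean(0);n=np.linalg.svd(b-c,full_matrices=False)[2][2];n*=np.sign(n[2]);b=b[abs((b-c)@n)<.004 if _ else abs((b-c)@n)<.02]
print('n',n.round(4),'slope',np.degrees(np.arccos(n[2])),'yaw',np.arctan2(-n[1],-n[0]),len(b))
L=[];Rr=[]
for r in range(100,245,5):
    k=np.where(blue[r])[0]; L.append((k.min(),r));Rr.append((k.max(),r))
d=n@c
for Q in(L,Rr):
    q=onplane(im,Q,n,d);q=q[5:];x=q-q.mean(0);dd=np.linalg.svd(x)[2][0];dd*=-np.sign(dd[0]);print('edge',q.mean(0).round(4),dd.round(3),np.arctan2(dd[1],dd[0]) , 'rms',np.std(x-np.outer(x@dd,dd)).round(4))
# inner outline edges: gap between blue strips
g=[]
for r in range(150,235,5):
    k=np.where(blue[r])[0];j=np.argmax(np.diff(k));g.append((k[j]+.5,r));g.append((k[j+1]-.5,r))
q=onplane(im,g,n,d);mid=(q[::2]+q[1::2])/2;print('mid',mid[0].round(4),mid[-1].round(4),'w',np.linalg.norm(q[::2]-q[1::2],axis=1).round(3)[:4])
red=(S>150)&((H<8)|(H>172))&(u>240)&(u<345)&(v<100);cp=P[red];cp=cp[np.isfinite(cp[:,2])]
hh=cp@n-d;print('cap h',np.percentile(hh,[5,50,90]));t=cp[hh>np.median(hh)-.003];r=t.mean(0);print('cap',r.round(4))
# ledge top: pts above bed near v 245-265
led=(u>255)&(u<345)&(v>240)&(v<268)&(S<60);lp=P[led];lh=lp@n-d;print('ledge h',np.nanpercentile(lh,[10,50,90]))
e=lp[(lh>.003)&(lh<.009)];uu=np.array([n[2]*-n[0],n[2]*-n[1],n[0]**2+n[1]**2]);uu/=np.linalg.norm(uu)
print('ledge x range rel cap-.145u-.12n:',np.percentile((e-(r-.12*n-.145*uu))@uu,[1,50,99]).round(4),'O',(r-.12*n-.145*uu).round(4))
```

```text
n [0.4989 0.0414 0.8657] slope 30.037288781784607 yaw -3.058887644171405 11951
edge [ 0.5399 -0.3186  0.0655] [-0.863 -0.067  0.501] -3.064241578371818 rms 0.0001
edge [ 0.5315 -0.2107  0.0652] [-0.863 -0.072  0.501] -3.0585072297585114 rms 0.0002
mid [ 0.5116 -0.2669  0.0794] [ 0.5715 -0.2614  0.0446] w [0.052 0.052 0.053 0.052]
cap h [0.11794325 0.11991651 0.12090717]
cap [ 0.5221 -0.2655  0.2117]
ledge h [-0.01126842  0.00027639  0.0062767 ]
ledge x range rel cap-.145u-.12n: [-0.0062 -0.0025  0.0006] O [ 0.5874 -0.2601  0.0352]
```

```bash
cat >> h.py <<'E'
CF=frame(np.pi+.081);CO=np.array([.5874,-.2601,.0352]);CR=R.from_matrix(CF)*FLIP
TR=R.from_euler('z',2.783)*FLIP;TG=np.array([.555,.0187,0])-.035*np.array([np.cos(2.783),np.sin(2.783),0])
E
python3 - <<'E'
from h import *
print(TG);rel(TR,TG+[0,0,.12])
# shift once upright
print(TR.inv().apply(TG+[0,0,.12]-arm.observe()['position']).round(4))
E
```

```text
[0.58777371 0.00641651 0.        ]
shift [-0.007   0.2557  0.113 ] turn [-0.115  -0.5198  0.4252] t 3.62 pos [ 0.6581 -0.2446  0.2211]
[0.154  0.2104 0.1011]
```

Request:
arm_command(targets=[[[0,0,0,-0.023,-0.104,0.085],[0,0,0,-0.023,-0.104,0.085],[0,0,0,-0.023,-0.104,0.085],[0,0,0,-0.023,-0.104,0.085],[0,0,0,-0.023,-0.104,0.085],[0.031,0.042,0.012,0,0,0],[0.031,0.042,0.017,0,0,0],[0.031,0.042,0.022,0,0,0],[0.031,0.042,0.025,0,0,0],[0.03,0.042,0.025,0,0,0]]])

```text
clock: 4.88
position: [0.587, 0.0087, 0.1252]
ee_rot: [0.558, 3.083, 0.005]
force: [0.9, 0.7, -0.2]
width: 0.872
gripper_force: 0.0
```

Request:
arm_command(targets=[[[0,0,0,0,0,0],[0,0,0,0,0,0]]])

```text
clock: 5.12
position: [0.5881, 0.0061, 0.1252]
ee_rot: [0.558, 3.084, 0.002]
force: [0.7, -0.1, 0.5]
width: 0.871
gripper_force: 0.0
```

Run:
```python
from h import *
rel(TR,TG+[0,0,.0215])
```

```text
shift [ 1.200e-03 -1.000e-04  1.037e-01] turn [0.0028 0.0073 0.0008] t 5.12 pos [0.5881 0.0061 0.1252]
```

Request:
arm_command(targets=[[[0.001,0,0.035,0.003,0.007,0],[0,0,0.03,0,0,0],[0,0,0.02,0,0,0],[0,0,0.0135,0,0,0],[0,0,0.005,0,0,0],[0,0,0,0,0,0],[0,0,0,0,0,0]]])

```text
clock: 6.0
position: [0.5877, 0.0056, 0.0207]
ee_rot: [-0.561, -3.09, 0.002]
force: [-0.3, 0.4, -1.1]
width: 0.873
gripper_force: 0.0
```

Request:
arm_command(targets=[[[0,0,0,0,0,0],[0,0,0,0,0,0],[0,0,0,0,0,0],[0,0,0,0,0,0],[0,0,0,0,0,0],[0,0,0,0,0,0]]], jaw=0.04, newtons=35)

```text
clock: 6.75
position: [0.5872, 0.0057, 0.02]
ee_rot: [-0.56, -3.089, 0.002]
force: [-0.6, 1.6, 1.7]
width: 0.54
gripper_force: 35.0
```

Request:
arm_command(targets=[[[0,0,-0.015,0,0,0],[0,0,-0.03,0,0,0],[0,0,-0.045,0,0,0],[0,0,-0.045,0,0,0],[0,0,-0.035,0,0,0],[0,0,-0.01,0,0,0],[0,0,0,0,0,0]]])

```text
clock: 7.62
position: [0.5874, 0.0059, 0.2]
ee_rot: [-0.56, -3.089, 0.002]
force: [-0.8, -0.8, -2.7]
width: 0.539
gripper_force: 35.0
```

Run:
```python
from h import *
s=arm.observe()
rel(CR,CO+CF@[-.035,0,.14]);print(s['gripper_force'],s['width'],s['joints'].round(2))
im=shot('wrist');P=cloud(im);save(im,'pics/w3.png')
hsv=cv2.cvtColor(im['pixels'],cv2.COLOR_RGB2HSV)
A=R.from_rotvec(s['ee_rot']);T=A.inv().apply((P-s['position']).reshape(-1,3)).reshape(P.shape)
m=(abs(T[...,2]-.008)<.012)&(T[...,0]>.012)&(abs(T[...,1])<.06)
q=T[m];print(len(q),cv2.minAreaRect((q[:,:2]*1000).astype(np.float32)),q.min(0),q.max(0))
print(np.polyfit(q[:,0],q[:,1],1),np.polyfit(q[:,0],q[:,2],1))
```

```text
shift [-0.1843 -0.2062  0.0611] turn [ 0.1139  0.513  -0.4299] t 7.62 pos [0.5874 0.0059 0.2   ]
34.99499022960663 0.5394047937424308 [-0.38  0.43  0.4   1.75 -0.19  1.    1.3 ]
37914 ((65.01802062988281, 0.33330726623535156), (106.13558197021484, 50.456424713134766), 0.14625586569309235) [ 0.01200032 -0.0249586   0.0049961 ] [0.11814936 0.02567777 0.01141302]
[0.00314023 0.00013578] [0.00794376 0.00754301]
```

View pics/w3.png

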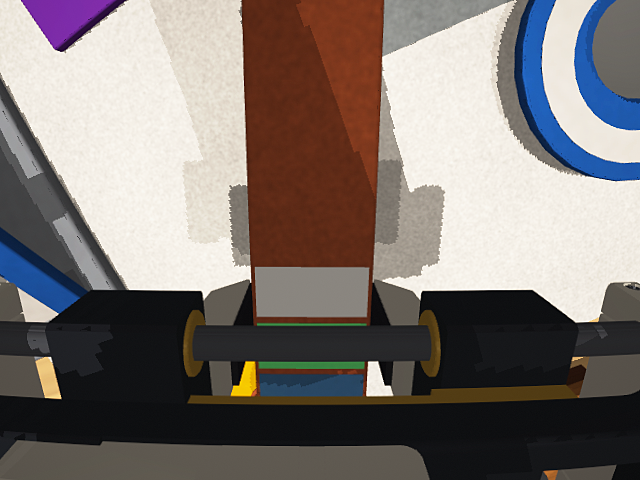

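Request:
arm_command(targets=[[[-0.036,-0.03,-0.01,0,0,0],[-0.036,-0.035,-0.01,0,0,0],[-0.036,-0.035,0,0,0,0],[-0.036,-0.035,0,0,0,0],[-0.03,-0.035,0,0,0,0],[-0.01,-0.036,0,0,0,0],[0,0,0,0.016,0.073,-0.061],[0,0,0,0.016,0.073,-0.061],[0,0,0,0.016,0.073,-0.061],[0,0,0,0.016,0.073,-0.061]]])

```text
clock: 8.93
position: [0.6869, -0.2516, 0.2173]
ee_rot: [-0.158, -2.831, 0.016]
force: [0.8, 1.1, -1.3]
width: 0.539
gripper_force: 35.0
```

Request:
arm_command(targets=[[[0,0,0,0.016,0.073,-0.061],[0,0,0,0.016,0.073,-0.061],[0,0,0,0.016,0.073,-0.061],[0,0,0,0,0,0],[0,0,0,0,0,0]]])

```text
clock: 9.55
position: [0.6873, -0.252, 0.2187]
ee_rot: [0.1, -2.618, 0.026]
force: [0.8, -0.3, -2.4]
width: 0.54
gripper_force: 35.0
```

Run:
```python
from h import *
rel(CR,CO+CF@[-.035,0,.036]);print(arm.observe()['joints'].round(2))
```

```text
shift [-0.0396 -0.0003  0.1732] turn [ 0.0027  0.002  -0.0043] t 9.55 pos [ 0.6873 -0.252   0.2187]
[ 0.1   1.01  0.37  0.72 -0.1   1.93  2.01]
```

Request:
arm_command(targets=[[[-0.013,0,0.015,0.003,0.002,-0.004],[-0.013,0,0.015,0,0,0],[-0.013,0,0.015,0,0,0],[0,0,0.03,0,0,0],[0,0,0.03,0,0,0],[0,0,0.03,0,0,0],[0,0,0.025,0,0,0],[0,0,0.01,0,0,0],[0,0,0,0,0,0],[0,0,0,0,0,0]]])

```text
clock: 10.8
position: [0.6375, -0.256, 0.054]
ee_rot: [0.109, -2.618, 0.03]
force: [0.6, -0.5, -1.7]
width: 0.538
gripper_force: 35.0
```

Run:
```python
from h import *
rel(CR,CO+CF@[.058,0,.036]);print(arm.observe()['joints'].round(2),arm.observe()['force'])
s=arm.observe();im=shot('wrist');save(im,'pics/w4.png')
P=cloud(im);Q=(P-CO)@CF
m=(Q[...,2]>.02)&(Q[...,2]<.045)&(Q[...,0]<.112)&(Q[...,0]>-.01)&(abs(Q[...,1])<.045)
q=Q[m];print(len(q),cv2.minAreaRect((q[:,:2]*1000).astype(np.float32)),q.min(0).round(3),q.max(0).round(3),np.median(q[:,2]))
```

```text
shift [0.0922 0.0001 0.0052] turn [-0.0017  0.0015  0.0014] t 10.8 pos [ 0.6375 -0.256   0.054 ]
[ 0.07  1.03  0.34  1.09 -0.09  1.54  2.01] [ 0.59163376 -0.47482992 -1.67160474]
34479 ((37.11476516723633, -0.155853271484375), (50.55718994140625, 94.29002380371094), 89.86355590820312) [-0.01  -0.025  0.03 ] [0.084 0.025 0.036] 0.03329427854765326
```

View pics/w4.png

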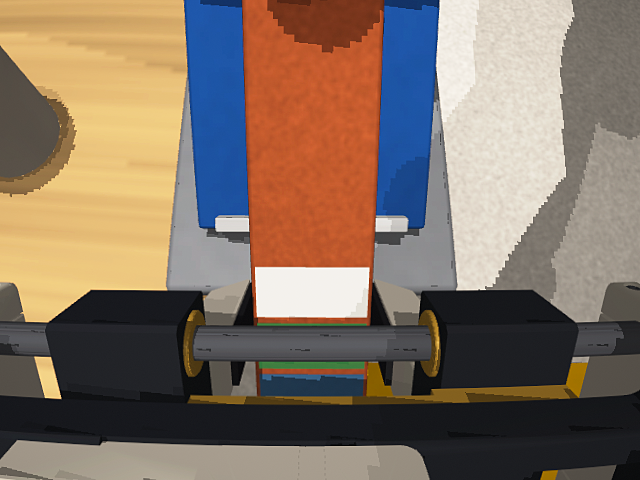

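The tile is straight over the ledge on the centre line, with both ledge ends visible at (231,223) and (392,223). I'll slide it up under the stamp.

Request:
arm_command(targets=[[[0,0,0.008,0,0,0],[0.01,0,0,0,0,0],[0.02,0,0,0,0,0],[0.02,0,0,0,0,0],[0.02,0,0,0,0,0],[0.015,0,0,0,0,0],[0.007,0,0,0,0,0],[0,0,0,0,0,0],[0,0,0,0,0,0]]])

```text
clock: 11.98
position: [0.5535, -0.2625, 0.0919]
ee_rot: [0.109, -2.616, 0.029]
force: [0.3, 0.4, -2.1]
width: 0.543
gripper_force: 35.0
```

Run:
```python
from h import *
rel(CR,CO+CF@[.058,0,.0205]);s=arm.observe();print(s['joints'].round(2),s['force'])
```

```text
shift [ 0.0003 -0.0004  0.0116] turn [-0.001  -0.      0.0019] t 11.97 pos [ 0.5535 -0.2625  0.0919]
[ 0.07  0.87  0.36  1.36 -0.05  1.43  2.04] [ 0.31001452  0.37230275 -2.13451944]
```

Next I'll lower it gently until it touches.

Request:
arm_command(targets=[[[0,0,0.004,0,0,0],[0,0,0.004,0,0,0],[0,0,0.003,0,0,0],[0,0,0.001,0,0,0],[0,0,0,0,0,0],[0,0,0,0,0,0]]])

```text
clock: 12.72
position: [0.5473, -0.2634, 0.082]
ee_rot: [0.108, -2.616, 0.029]
force: [-0.7, 0.2, -2.2]
width: 0.54
gripper_force: 35.0
```

Request:
arm_command(targets=[[[0,0,0.001,0,0,0],[0,0,0,0,0,0],[0,0,0,0,0,0]]])

```text
clock: 13.1
position: [0.5469, -0.2634, 0.0813]
ee_rot: [0.108, -2.617, 0.03]
force: [1.5, 0.5, 0.6]
width: 0.542
gripper_force: 35.0
```

Request:
arm_command(targets=[[[0,0,0,0,0,0],[0,0,0,0,0,0],[0,0,0,0,0,0],[0,0,0,0,0,0]]], jaw=0.066)

```text
clock: 13.6
position: [0.5466, -0.2634, 0.081]
ee_rot: [0.108, -2.616, 0.029]
force: [-0.5, 0.6, -0.8]
width: 0.717
gripper_force: 0.0
```

Run:
```python
from h import *
s=arm.observe();im=shot('wrist');save(im,'pics/w5.png');print(s['width'],s['gripper_force'],s['force'])
P=cloud(im);Q=(P-CO)@CF
m=(Q[...,2]>.006)&(Q[...,2]<.02)&(Q[...,0]<.11)&(Q[...,0]>.06)&(abs(Q[...,1])<.03)
q=Q[m];print(len(q),cv2.minAreaRect((q[:,:2]*1000).astype(np.float32)),q.min(0).round(3),q.max(0).round(3),np.median(q[:,2]))
```

```text
0.7169586265314227 0.0 [-0.46651476  0.56430618 -0.84474973]
12907 ((83.09519958496094, -0.054584503173828125), (46.219200134277344, 50.3720588684082), 0.09059235453605652) [ 0.06  -0.025  0.009] [0.106 0.025 0.015] 0.012272683271432116
```

View pics/w5.png

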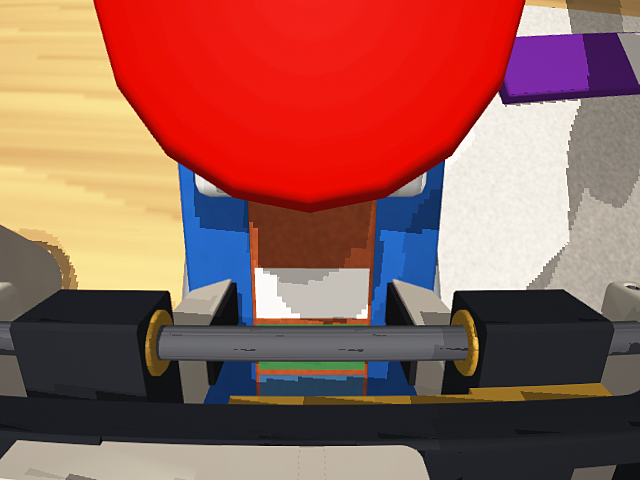

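The tile lies flat (top 12 mm above the bed) and straight on the centre line, and it's released. I'll withdraw along the normal, shut the jaws and go over the cap.

Request:
arm_command(targets=[[[0,0,-0.01,0,0,0],[0,0,-0.02,0,0,0],[0,0,-0.03,0,0,0],[0,0,-0.035,0,0,0],[0,0,-0.035,0,0,0],[0,0,-0.03,0,0,0],[0,0,-0.015,0,0,0],[0,0,0,0,0,0]]])

```text
clock: 14.65
position: [0.6348, -0.2561, 0.2338]
ee_rot: [0.109, -2.618, 0.031]
force: [-0.0, 0.1, -0.0]
width: 0.716
gripper_force: 0.0
```

Request:
arm_command(targets=[[[0.015,0,0,0,0,0],[0.025,0,0,0,0,0],[0.025,0,0,0,0,0],[0.015,0,0,0,0,0],[0.007,0,0,0,0,0],[0,0,0,0,0,0],[0,0,0,0,0,0],[0,0,0,0,0,0]]], jaw=0.0)

```text
clock: 15.65
position: [0.5591, -0.2621, 0.2755]
ee_rot: [0.109, -2.615, 0.029]
force: [-0.4, 0.7, -1.0]
width: 0.004
gripper_force: 0.0
```

Run:
```python
from h import *
rel(CR,CO+CF@[.145,0,.139]);s=arm.observe();print(s['joints'].round(2),s['force'],s['width'])
im=shot('side');P=cloud(im);Q=(P-CO)@CF
m=(Q[...,2]>.007)&(Q[...,2]<.018)&(Q[...,0]<.1)&(Q[...,0]>.01)&(abs(Q[...,1])<.035)
q=Q[m];print(len(q),q.min(0).round(3),q.max(0).round(3))
save(im,'pics/s2.png',(240,180,440,330),4)
```

```text
shift [ 0.0002 -0.0003  0.0549] turn [-0.001  -0.0008  0.0018] t 15.65 pos [ 0.5591 -0.2621  0.2755]
[ 0.06  0.72  0.39  1.17 -0.01  1.76  2.08] [-0.37356943  0.68114809 -0.98821372] 0.0036091413134906533
346 [ 0.01  -0.026  0.007] [0.1   0.027 0.013]
```

View pics/s2.png

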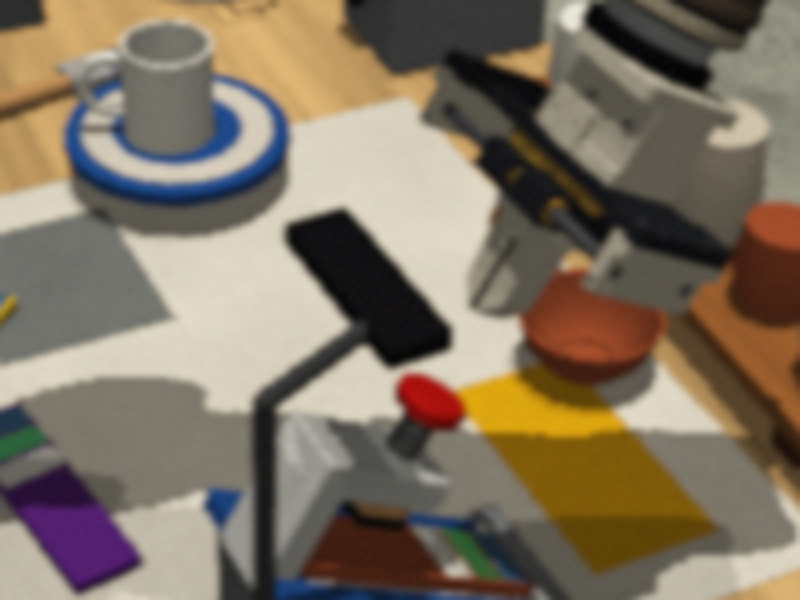

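The side view shows the tile in the cradle under the stamp, bands low, with the hand clear of the lamp bar (370,285). Next, the press.

Request:
arm_command(targets=[[[0,0,0.02,0,0,0],[0,0,0.02,0,0,0],[0,0,0.01,0,0,0],[0,0,0.005,0,0,0],[0,0,0.005,0,0,0],[0,0,0.005,0,0,0],[0,0,0.005,0,0,0],[0,0,0.004,0,0,0],[0,0,0.002,0,0,0],[0,0,0,0,0,0]]])

```text
clock: 16.95
position: [0.5214, -0.2654, 0.2108]
ee_rot: [0.109, -2.617, 0.03]
force: [0.9, 2.1, 6.9]
width: 0.006
gripper_force: 3.6
```

Run:
```python
from h import *
rel(CR,CO+CF@[.145,0,.115]);s=arm.observe();print(CF.T@s['force'])
```

```text
shift [-0.0002 -0.0001  0.004 ] turn [-0.0015  0.0011  0.0015] t 16.95 pos [ 0.5214 -0.2654  0.2108]
[ 2.54179537 -1.97811616  6.49798914]
```

Request:
arm_command(targets=[[[0,0,0.003,0,0,0],[0,0,0.001,0,0,0],[0,0,0.001,0,0,0],[0,0,0,0,0,0],[0,0,0,0,0,0]]])

```text
clock: 17.58
position: [0.5194, -0.2656, 0.2073]
ee_rot: [0.109, -2.618, 0.03]
force: [3.0, 2.1, 10.7]
width: 0.005
gripper_force: 5.9
```

Run:
```python
from h import *
rel(CR,CO+CF@[.145,0,.115]);s=arm.observe();print(CF.T@s['force'])
```

```text
shift [-0.0002 -0.0001 -0.0001] turn [-0.0019  0.0023  0.0015] t 17.57 pos [ 0.5194 -0.2656  0.2073]
[ 2.6503956  -1.89588178 10.86096981]
```

Request:
arm_command(targets=[[[0,0,0.001,0,0,0],[0,0,0.001,0,0,0],[0,0,0,0,0,0],[0,0,0,0,0,0],[0,0,0,0,0,0],[0,0,0,0,0,0]]])

```text
clock: 18.32
position: [0.5193, -0.2656, 0.2072]
ee_rot: [0.109, -2.621, 0.031]
force: [4.7, 4.0, 23.7]
width: 0.003
gripper_force: 11.7
```

Run:
```python
from h import *
rel(CR,CO+CF@[.145,0,.115]);s=arm.observe();print(CF.T@s['force'])
```

```text
shift [-0.0002 -0.     -0.0002] turn [-0.0029  0.0047  0.0017] t 18.32 pos [ 0.5193 -0.2656  0.2072]
[ 7.50589132 -3.59158782 23.05695838]
```

The force jumped to 23 N with no further travel, so the cap is on its stop, and it was held there for over 0.5 s. Now I'll retreat along the axis.

Request:
arm_command(targets=[[[0,0,-0.005,0,0,0],[0,0,-0.01,0,0,0],[0,0,-0.015,0,0,0],[0,0,-0.025,0,0,0],[0,0,-0.03,0,0,0],[0,0,-0.02,0,0,0],[0,0,-0.01,0,0,0],[0,0,0,0,0,0],[0,0,0,0,0,0]]])

```text
clock: 19.45
position: [0.5742, -0.261, 0.3031]
ee_rot: [0.108, -2.615, 0.029]
force: [-0.5, 0.9, -0.5]
width: 0.005
gripper_force: 0.0
```

Run:
```python
from h import *
s=arm.observe();print(s['position'],s['force'],s['clock'])
for n in('wrist','side'):
    im=shot(n);P=cloud(im);Q=(P-CO)@CF
    hsv=cv2.cvtColor(im['pixels'],cv2.COLOR_RGB2HSV);H,S=hsv[...,0].astype(int),hsv[...,1].astype(int)
    red=(S>150)&((H<6)|(H>174))&(abs(Q[...,0]-.145)<.03)&(abs(Q[...,1])<.03)&(Q[...,2]>.08)&(Q[...,2]<.13)
    print(n,'cap z',np.percentile(Q[red][:,2],[50,90,98]) if red.any() else None)
    m=(Q[...,2]>.008)&(Q[...,2]<.018)&(Q[...,0]<.12)&(Q[...,0]>-.02)&(abs(Q[...,1])<.035)
    q=Q[m];print(len(q),q.min(0).round(3) if len(q) else '',q.max(0).round(3) if len(q) else '')
im=load('side');save(im,'pics/s3.png',(270,240,410,345),5)
```

```text
[ 0.57422004 -0.26100719  0.30306846] [-0.53448716  0.87996751 -0.46952279] 19.45
wrist cap z [0.12000483 0.12093928 0.12150133]
578 [ 0.072 -0.025  0.009] [0.095 0.025 0.015]
side cap z [0.11797541 0.11931454 0.11983319]
427 [ 0.003 -0.025  0.008] [0.119 0.026 0.013]
```

View pics/s3.png

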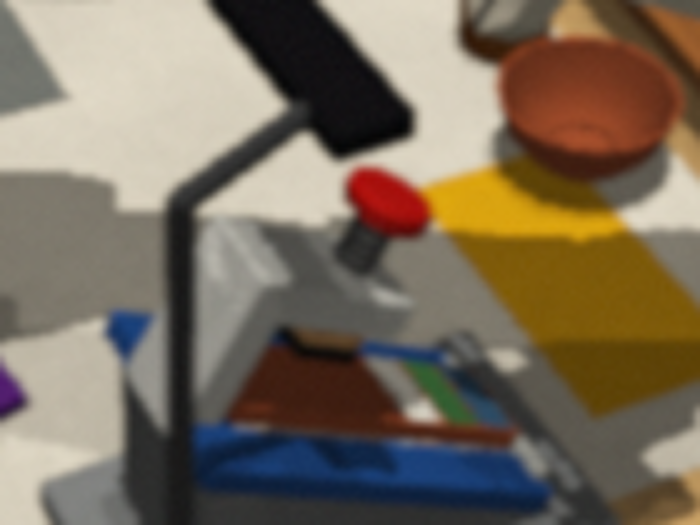

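The cap is back at 120 mm, the tile's lower end is about 3 mm from the ledge and it lies straight, and the hand is clear.

```bash
python3 -c "
from cell import arm
print(arm.sign_off())"
```

```text
the job is handed in; nothing more can be done
None
```

The tile lies flat and straight in the cradle with its bare end uppermost, the cap was pressed to its stop and sprang fully back, and the job was handed in at about 19.5 s; the hand-in gave no verdict.

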